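# Clamp the vial block on the shaker with its lever bolt

### The job

The blue vial block stands pulled forward in the guide rails of the bench shaker: push it gently back until its forked foot is fully home on the lever bolt. With its red lever still open, screw the bolt in clockwise until it is just snug on the foot, neither loose nor forced, then fold the lever right down so that it clamps the block and stays locked. Do not disturb the things lying round the shaker.

Things in the scene. Friction and masses are not known exactly. Their poses are not given: they have to be found in the camera images.
- shaker: White bench shaker, 250 x 180 mm, fixed, turned by up to 0.25 rad. Origin on the worktop under its middle; x to its back (away from the robot), y left, z up. Its housing ends 52 mm over the worktop; on it a dark platform 220 x 156 mm, top at z = 70 mm, with two guide rails along x, 83 mm apart inside, 11 mm high, x = -85 to 65 mm.
- bolt_seat (a point): Point on the platform top on the upright axis of the lever bolt (x = 70 mm, y = 0, z = 70 mm on the shaker); axes as the shaker's. The vial block is home when its origin lies here.
- vial_block: Aluminium foot 80 mm wide, 8 mm thick, lying on the platform between the rails, with a blue block and three vials on it; 0.6 kg, slides along x against 2 to 6 N. Origin: underside, on the bolt's axis when home; x to the back. Foot x = -140 to 22 mm, its 17 mm slot open to the back straddles the 14 mm bolt, whose shank stops it when home. Starts 36 to 48 mm short of home.
- block_front (a point): Middle of the flat front of the blue block (76 mm wide), the place to push: 137 mm before the vial_block's origin and 28 mm above the foot's underside. The block is 76 mm deep and ends 48 mm over the foot's underside; vial tops at 73 mm. Axes as the vial_block's.
- bolt_turn (a joint): Turn of the lever bolt, rad, clockwise from above positive = going in, 1.91 mm deeper a rad. Starts at 0.6 to 1.2. Its ring meets the foot somewhere between 2.3 and 4.1: this must be felt. Turning free takes 0.03 N m; once the ring bears, the torque climbs by about 0.4 N m a rad. Just snug is 0.12 to 0.18 N m (about 10 to 25 N under the ring). Stays where it is left.
- lever_pivot (a point): Pivot of the lever on the bolt's axis, about 108 mm over the worktop; turns and sinks with the bolt. z up, x (horizontal) the side to which the lever leans and folds, y along the pivot pin. At bolt_turn = 0 x points 2.9 rad anticlockwise of the shaker's x; it turns clockwise with the bolt.
- clamp_lever (a joint): Fold of the red lever, rad: 0 = open, standing up but leaning out by 0.55 rad, so that it serves as a crank for the bolt; 1.02 = flat on its stop (closed). Its cam drives the ring 2 mm down and holds by friction: the lever stays where it is left. Folding takes 0.22 N m free, up to 0.35 N m on a snug bolt, about 6 N at 55 mm from the pivot.
- lever_tip (a point): Centre of the free end of the red lever, 84 mm from the pivot (open: 44 mm out from the bolt's axis, 72 mm above the pivot; closed: 84 mm out, level with the pivot). The lever is a flat paddle, 9 mm thick and 25 mm wide (along the pivot pin); push, straddle or grip it by its edges or flats 30 to 80 mm from the pivot.
- pressure_ring: Steel ring, 33 mm across, under the lever's cam; it presses on the foot round the slot and turns with the bolt. Its origin lies on the bolt's axis, but not at the ring's height.
- marker: Black and white felt pen, 135 mm, lying right of the shaker; bystander. Origin: centre of its underside.
- loose_vial: Black-capped vial, 28 mm across, 60 mm high, standing right of and behind the shaker; bystander. Origin: centre of its underside.
- spanner: Steel spanner, 147 mm, lying left of the shaker; bystander. Origin: centre of its underside.

How it is judged:
On the way, in this order (a step that is already met when the one before it is completed fails the run):
1. the vial block is pushed home: its fork bears on the bolt (within 3 mm) (x of vial_block in the frame of bolt_seat between -0.003 and 0.003 m and y of vial_block in the frame of bolt_seat between -0.003 and 0.003 m and z of vial_block in the frame of bolt_seat below 0.003 m), for 0.2 s.
2. the lever still open (under 0.25 rad), the bolt is snug: its ring bears on the foot with 8 to 30 N (all of step 1 and contact force between pressure_ring and vial_block between 8 and 30 N and value of joint clamp_lever below 0.25 rad), for 0.3 s.
At the end, for the whole second after the job is handed in: The vial block is home on the bolt (within 3 mm), the lever is folded down (over 0.94 rad of 1.02), the ring clamps the foot with 44 to 86 N, everything is at rest (all of step 1 and contact force between pressure_ring and vial_block between 44 and 86 N and value of joint clamp_lever above 0.94 rad and linear speed of vial_block below 0.01 m/s); the robot touches nothing.
It fails at once if the bolt is overtightened: more than 100 N under its ring, or more than 40 N while the lever is still open (contact force between pressure_ring and vial_block above 100 N or (contact force between pressure_ring and vial_block above 40 N and value of joint clamp_lever below 0.05 rad)).
It fails at once if the robot shoves the vial block with more than 45 N (contact force between any of the fingers, the arm and vial_block above 45 N).
It fails at once if a bystander (marker, loose vial, spanner) is moved by more than 30 mm (distance of any of marker, loose_vial, spanner from where it was at the start of the episode above 0.03 m).
It also fails if it takes over 67 s, if anything falls off the work surface, if the arm or the gripper's body presses on something with over 40 N, if the wrist force passes 120 N, or if a joint passes its speed limit or range.

### The arm

A 6-joint arm with a two-finger parallel gripper is mounted at the origin on a cart in front of the work surface, level with it; the furniture and walls round the work are solid. World frame = base frame: x ahead of the robot, y to its left, z up, the work surface at z = 0. Lengths are in m, angles in rad, forces in N, time in s.
With the tool pointing down it reaches from about 0.35 to 0.975 m from the base axis. Payload 4.9 kg.
Tool frame: the origin (TCP) lies on the mounting face of the last link; the fingertips stand 173 mm ahead of it and the grasp point (between the pads) lies 155 mm ahead of it (tcp_to_grasp is the distance from the TCP to the grasp point, in m); z points along the fingers, y is the line along which they close (so a half turn about z gives the same grasp; the last joint's range is limited). The gripper opens to 85 mm and grips with 20 to 120 N. Pads are 22 mm wide; open, the fingers measure 114 mm over their backs; the gripper's body (76 mm by 85 mm) begins 54 mm behind the grasp point. The pads swing forward as they close: fully open they stand 13 mm farther back than shut.
Start: joints at [-1.371, 0.053, 1.613, -0, 1.476, -0.119], TCP at [0.196, -0.593, 0.405] pointing down, gripper open.
Joint ranges: [-3.01, 3.01], [-1.01, 2.22], [0.06, 2.58], [-1.02, 4.17], [0.09, 2.62], [-3.14, 3.14]. Speed limits (rad/s): [2.57, 2.57, 3.14, 3.14, 3.14, 3.14].

### API

Orientations are given as a rotation vector (axis times angle).
In Python, from station import get_obs, get_image, calibration, finish_job, tcp_to_grasp gives the robot as it stands. The module is installed in compiled form; this text tells all that it offers.
- The arm moves only by the tool arm_command, never from a script. Its argument "plan" is a list that holds one entry, the list of rows, each a list of 6 numbers: the shift along the tool's x, y, z in cm, then the turn, a rotation vector about the tool's x, y, z in rad. A call has 1 to 12 rows; each row is the pose to reach, as a shift and turn from the pose commanded when the call began, along the tool's axes at that moment; what a row does not reach only later rows make up. A row lasts 1/12 s, in which the tool goes at most 41.7 mm and 7.16 degrees, less where a joint would pass 70% of its speed; a pose out of reach is approached as far as the arm can. A call with a gripper value outside its range is refused whole. "gripper" is the closure, from -1 (fully open) to 1 (shut), set as the call begins (left out, the last holds). The fingers move at their own pace and stop on an object; "force" is the grip in N (left out, the last holds). Time passes only in rows, so rows that repeat a pose let the fingers close. It gives the time, the measured TCP pose, the force, the opening and the grip force at its end, in the units of the state.
- get_obs(): the state, without advancing time (a new reading comes with each control period).
- get_image(name): name is "scene" or "top" or "wrist"; returns (picture, depth): 400x640x3 uint8, blue, green, red; 400x640 float32, m along the optical axis (not along the pixel's ray), 0 where there is no reading.
- calibration(name): a dict with "fx", "fy", "cx", "cy" (pixels), "pose" (4x4, takes a point from camera to world coordinates). Camera axes: x right, y up, looking along -z (the intrinsics and any distortion apply to the point x, -y, -z); pixel columns grow to the right and rows downward; lengths in m; the calibration is good to about 2 mm. A picture is of the moment at which its call begins: read the wrist's pose just before it. calibration takes no time and is no camera call; for the wrist camera it gives the pose at the moment of the call.
- finish_job(): hands the job in; it is judged then, once.
The state is a dict: "t": time; "q": joint angles; "dq": joint speeds; "effort": joint torques, N m; "tool_pos": TCP position; "tool_rot": TCP orientation; "contact_force": force on the tool from outside, world axes, zero at the start; "wrist_torque": the same for the moment, N m; "opening": finger opening in m; "grip_force": force on a finger pad.
Only numpy, scipy, OpenCV 4.12 (cv2) and the standard library are available. Lean on these libraries where they do the work, as an engineer would, in place of code of your own. Each camera call takes 0.05 s, during which the arm holds its last target. There are 200 camera calls.

## Working session

There is one attempt and no reset: what is moved stays moved. The work goes in short steps, Python scripts to look and compute and a tool call to move; the robot and the scene stay as the last step left them, time stands still between calls to the robot, and variables do not carry over. Pictures are saved under pics/ and viewed, at most 10 in all, crops included, and the job is handed in when it is done.

Besides the shell and the picture viewer there is one more tool, called after "Request:" by a JSON object that holds its "op" and its "data", one argument or row to a line. arm_command: Moves the arm, as the interface text tells. Its arguments: {"type":"object","properties":{"plan":{"type":"array"},"gripper":{"type":"number"},"force":{"type":"number"}},"required":["plan"]}

```bash
mkdir -p pics; cat > h.py <<'E'
import numpy as np, cv2
from scipy.spatial.transform import Rotation as R
from station import *
def cloud(name):
    c=calibration(name); im,d=get_image(name)
    v,u=np.mgrid[0:400,0:640]
    p=np.stack([(u-c['cx'])/c['fx']*d,-(v-c['cy'])/c['fy']*d,-d],-1)
    T=np.array(c['pose']); return im,d,p@T[:3,:3].T+T[:3,3]
E
python3 - <<'E'
from h import *
o=get_obs(); print({k:np.round(v,3) for k,v in o.items()}, tcp_to_grasp)
for n in ['scene','top']:
    im,d,p=cloud(n); cv2.imwrite(f'pics/{n}.png',im); np.savez(f'{n}.npz',im=im,d=d,p=p)
    print(n,{k:np.round(v,3).tolist() for k,v in calibration(n).items()})
    hsv=cv2.cvtColor(im,cv2.COLOR_BGR2HSV)
    for nm,m in [('red',((hsv[...,0]<8)|(hsv[...,0]>172))&(hsv[...,1]>140)&(hsv[...,2]>60)),('blue',(hsv[...,0]>100)&(hsv[...,0]<130)&(hsv[...,1]>120)&(hsv[...,2]>50))]:
        k=m&(d>0); v,u=np.where(k)
        if len(u): print(nm,len(u),u.min(),u.max(),v.min(),v.max(),np.round(np.percentile(p[k],[2,50,98],axis=0),3).tolist())
E
```

```text
{'t': np.float64(0.0), 'q': array([-1.371,  0.053,  1.614,  0.   ,  1.476, -0.119]), 'dq': array([ 0.002,  0.002,  0.001,  0.001, -0.001, -0.001]), 'effort': array([ 0.0000e+00, -3.9368e+01, -3.7018e+01, -0.0000e+00,  7.0000e-03,
        0.0000e+00]), 'tool_pos': array([ 0.196, -0.593,  0.403]), 'tool_rot': array([-3.1  , -0.498,  0.   ]), 'contact_force': array([-0.059,  0.641, -0.154]), 'wrist_torque': array([-0.014, -0.019,  0.012]), 'grip_force': np.float64(0.0), 'opening': np.float64(0.085)} 0.1547
scene {'fx': 513.793, 'fy': 513.793, 'cx': 328.261, 'cy': 202.446, 'pose': [[0.896, 0.232, -0.38, 0.125], [-0.445, 0.469, -0.763, -1.03], [0.001, 0.852, 0.524, 0.796], [0.0, 0.0, 0.0, 1.0]]}
red 25448 0 441 0 333 [[-0.057, -0.637, 0.012], [0.149, -0.418, 0.556], [0.251, -0.008, 0.653]]
blue 5554 0 532 0 245 [[0.364, -0.261, 0.084], [0.663, 0.479, 0.394], [0.931, 1.096, 0.601]]
top {'fx': 369.034, 'fy': 369.034, 'cx': 325.685, 'cy': 202.869, 'pose': [[-0.001, 0.983, -0.184, 0.38], [-1.0, -0.0, 0.004, -0.071], [0.004, 0.184, 0.983, 1.172], [0.0, 0.0, 0.0, 1.0]]}
red 1996 237 639 107 399 [[0.051, -0.969, -0.285], [0.233, -0.477, 0.548], [0.863, 0.062, 0.715]]
blue 5482 0 342 106 245 [[0.478, -0.105, 0.081], [0.644, 0.503, 0.444], [0.749, 0.6, 0.448]]
```

View pics/scene.png

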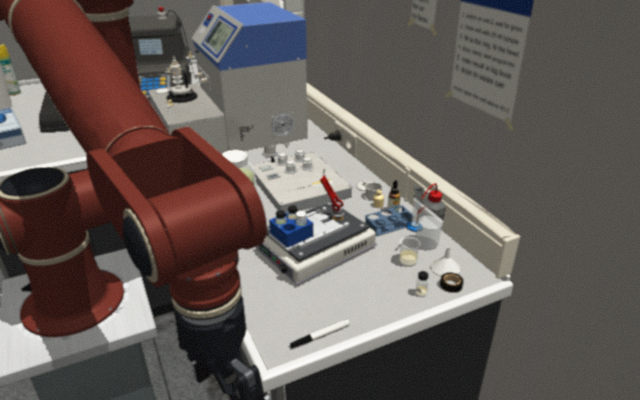

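View pics/top.png

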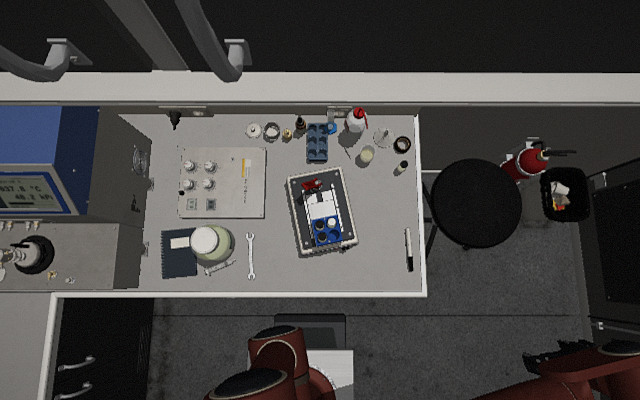

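The top view shows the shaker centred near (322,210), its blue block at (327,232) and the red lever at (312,185). The marker is at (409,250), the vial at (402,167) and the spanner at (251,255).

```bash
python3 - <<'E'
from h import *
for n in ['top','scene']:
    f=np.load(n+'.npz'); im,d,p=f['im'],f['d'],f['p']
    hsv=cv2.cvtColor(im,cv2.COLOR_BGR2HSV)
    reg=(p[...,0]>.4)&(p[...,0]<.85)&(p[...,1]>-.22)&(p[...,1]<.1)&(d>0)
    for nm,lo,hi in [('housing+',.03,.085),('platform',.062,.085)]:
        k=reg&(p[...,2]>lo)&(p[...,2]<hi)
        lab=cv2.connectedComponentsWithStats(k.astype(np.uint8)); i=1+np.argmax(lab[2][1:,4]); k=lab[1]==i
        print(n,nm,k.sum(),np.median(p[k][:,2]),cv2.minAreaRect(p[k][:,:2].astype(np.float32)))
    red=reg&((hsv[...,0]<10)|(hsv[...,0]>170))&(hsv[...,1]>120)&(hsv[...,2]>50)
    q=p[red]; print('red',len(q)); 
    o=q[np.argsort(q[:,2])]; print(np.round(o[::max(1,len(o)//14)],3).tolist())
    b=reg&(hsv[...,0]>100)&(hsv[...,0]<130)&(hsv[...,1]>120)&(p[...,1]>-.2)&(p[...,0]<.7)&(p[...,2]>.10)
    q=p[b]; print('blue',len(q),np.median(q[:,2]),cv2.minAreaRect(q[:,:2].astype(np.float32)))
    c=im[130:270,270:380] if n=='top' else im[160:290,240:390]
    cv2.imwrite(f'pics/{n}_c.png',cv2.resize(c,None,fx=4,fy=4,interpolation=cv2.INTER_CUBIC))
E
```

```text
top housing+ 3784 0.06919692227117336 ((0.566927433013916, -0.06311463564634323), (0.26155886054039, 0.18083555996418), 11.85855770111084)
top platform 2800 0.07066840215667991 ((0.5701988935470581, -0.06267793476581573), (0.22581449151039124, 0.1558159589767456), 11.92831039428711)
red 201
[[0.835, -0.0, 0.056], [0.646, -0.041, 0.115], [0.642, -0.033, 0.131], [0.627, -0.036, 0.142], [0.617, -0.037, 0.15], [0.836, -0.18, 0.153], [0.845, -0.188, 0.155], [0.615, -0.034, 0.157], [0.834, -0.164, 0.158], [0.628, -0.02, 0.165], [0.614, -0.023, 0.172], [0.844, -0.172, 0.176], [0.616, -0.015, 0.178], [0.816, -0.188, 0.183], [0.817, -0.184, 0.19]]
blue 362 0.11695136156904862 ((0.509638786315918, -0.07534990459680557), (0.09624127298593521, 0.07570376992225647), 12.068609237670898)
scene housing+ 4028 0.06832108297850126 ((0.5651612877845764, -0.07302175462245941), (0.2619103491306305, 0.17290715873241425), 12.063508033752441)
scene platform 2280 0.07159503356389862 ((0.5683451890945435, -0.06604329496622086), (0.22907570004463196, 0.160589337348938), 12.063508987426758)
red 359
[[0.449, -0.105, 0.031], [0.638, -0.06, 0.108], [0.642, -0.041, 0.117], [0.629, -0.049, 0.125], [0.626, -0.043, 0.134], [0.619, -0.042, 0.141], [0.629, -0.032, 0.145], [0.832, -0.182, 0.149], [0.827, -0.176, 0.152], [0.833, -0.172, 0.154], [0.842, -0.184, 0.156], [0.616, -0.037, 0.16], [0.623, -0.023, 0.168], [0.62, -0.017, 0.175], [0.817, -0.184, 0.187]]
blue 498 0.11419785711164465 ((0.4971545338630676, -0.08347069472074509), (0.07525806128978729, 0.07740991562604904), 11.514999389648438)
```

View pics/top_c.png

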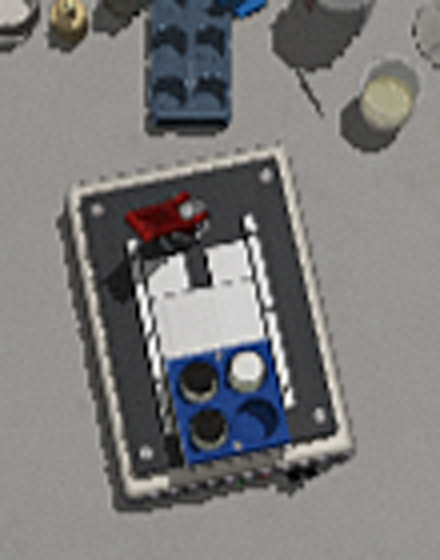

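The crop shows the block short of home and the lever leaning to the left, slightly toward the robot. I'll approach to a standoff in front of the block, with the gripper shut.

Request:
{"op": "arm_command", "data": {
  "plan": [
    [[36.9,-40.2,0,0,0,0.11],[36.9,-40.2,0,0,0,0.11],[36.9,-40.2,0,0,0,0.11],[36.9,-40.2,0,0,0,0.11],[36.9,-40.2,0,0,0,0.11],[36.9,-40.2,0,0,0,0.11],[36.9,-40.2,0,0,0,0.11],[36.9,-40.2,0,0,0,0.11],[36.9,-40.2,0,0,0,0.11],[36.9,-40.2,0,0,0,0.11],[36.9,-40.2,0,0,0,0.11],[36.9,-40.2,0,0,0,0.11]]
  ],
  "gripper": 1,
  "force": 30
}}

```text
t: 1.1
tool_pos: [0.4016, -0.1356, 0.4044]
tool_rot: [3.124, 0.327, 0.0]
contact_force: [0.4, -0.0, 0.3]
opening: 0.0003
grip_force: 0.0
```

Request:
{"op": "arm_command", "data": {
  "plan": [
    [[2.7,-3.5,0,0,0,0],[2.7,-3.5,0,0,0,0],[2.7,-3.5,0,0,0,0],[2.7,-3.5,0,0,0,0]]
  ]
}}

```text
t: 1.43
tool_pos: [0.4206, -0.0978, 0.4043]
tool_rot: [3.124, 0.329, -0.002]
contact_force: [0.1, 0.8, -0.6]
opening: -0.0001
grip_force: 0.0
```

```bash
cat > m.py <<'E'
from h import *
import sys
def rep(n,tag):
    im,d,p=cloud(n); cv2.imwrite(f'pics/{n}{tag}.png',im); np.savez(f'{n}{tag}.npz',im=im,d=d,p=p)
    hsv=cv2.cvtColor(im,cv2.COLOR_BGR2HSV)
    a=np.array([.978,.207]); l=np.array([-.207,.978])
    s=(p[...,:2]-[.570,-.0635])@np.array([a,l]).T
    reg=(abs(s[...,0])<.14)&(abs(s[...,1])<.1)&(d>0)
    b=reg&(hsv[...,0]>100)&(hsv[...,0]<130)&(hsv[...,1]>120)&(abs(p[...,2]-.118)<.006)
    if b.sum(): print(n,'blue top shaker frame',b.sum(),np.round(np.percentile(s[b],[1,99],axis=0),4).tolist())
    red=reg&((hsv[...,0]<10)|(hsv[...,0]>170))&(hsv[...,1]>120)&(hsv[...,2]>50)&(p[...,2]>.1)
    q=np.c_[s[red],p[red][:,2]]; print('red',len(q)); 
    for z in np.arange(.105,.19,.01):
        k=abs(q[:,2]-z)<.005
        if k.sum()>2: print(round(z,3),k.sum(),np.round(np.percentile(q[k][:,:2],[5,50,95],axis=0),4).tolist())
    k=reg&(abs(p[...,2]-.07)<.006)
    if k.sum(): print('plat',k.sum(),cv2.minAreaRect(p[k][:,:2].astype(np.float32)))
for n in sys.argv[2:]: rep(n,sys.argv[1])
E
python3 m.py 1 wrist top
```

```text
wrist blue top shaker frame 4758 [[-0.1107, -0.038], [-0.0363, 0.0365]]
red 0
plat 8394 ((0.5132238864898682, -0.075864776968956), (0.1010216623544693, 0.15653984248638153), 11.985742568969727)
top blue top shaker frame 39 [[-0.0624, -0.0367], [-0.0357, 0.0362]]
red 822
0.105 4 [[0.0628, -0.011], [0.0728, -0.0029], [0.0818, 0.0026]]
0.115 12 [[0.0604, -0.0107], [0.0668, -0.0016], [0.083, 0.0078]]
0.125 7 [[0.0579, 0.0013], [0.0735, 0.0083], [0.0813, 0.0126]]
0.135 13 [[0.0551, 0.0057], [0.0627, 0.0109], [0.0738, 0.016]]
0.145 14 [[0.0519, 0.0118], [0.0595, 0.0158], [0.0717, 0.02]]
0.155 15 [[0.0533, 0.0188], [0.0633, 0.0227], [0.0704, 0.0273]]
0.165 16 [[0.0467, 0.0217], [0.0571, 0.027], [0.0654, 0.0339]]
0.175 29 [[0.0426, 0.0289], [0.0516, 0.036], [0.0616, 0.0426]]
0.185 6 [[0.0451, 0.0335], [0.053, 0.0376], [0.0575, 0.0419]]
plat 1730 ((0.584152340888977, -0.05963730812072754), (0.19772566854953766, 0.15551918745040894), 11.868667602539062)
```

View pics/wrist1.png

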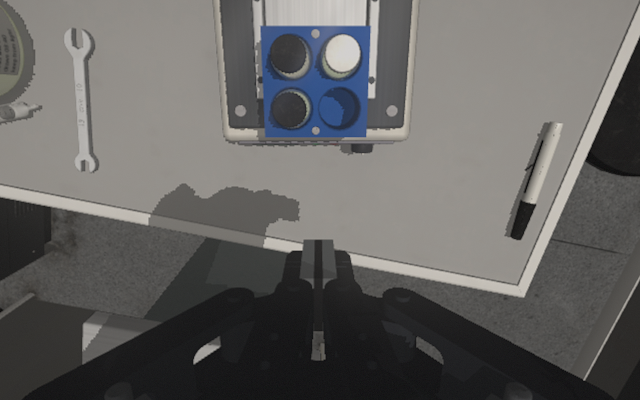

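The wrist view shows the blue block centred between the rails at (316,80), and a clear descent in front of it. The front face is 30 mm ahead of the finger, and the block is about 45 mm short of home.

Request:
{"op": "arm_command", "data": {
  "plan": [
    [[0,-0.2,4,0,0,0],[0,-0.2,8,0,0,0],[0,-0.2,12,0,0,0],[0,-0.2,14,0,0,0],[1.2,-0.2,14,0,0,0],[2.2,-0.2,14,0,0,0],[2.7,-0.2,14,0,0,0],[3.1,-0.2,14,0,0,0],[3.5,-0.2,14,0,0,0],[3.9,-0.2,14,0,0,0],[4.3,-0.2,14,0,0,0],[4.7,-0.2,14,0,0,0]]
  ]
}}

```text
t: 2.53
tool_pos: [0.4661, -0.0865, 0.2649]
tool_rot: [3.124, 0.327, -0.002]
contact_force: [-4.2, -1.7, 2.6]
opening: 0.0002
grip_force: 2.6
```

Request:
{"op": "arm_command", "data": {
  "plan": [
    [[0.3,0,0,0,0,0],[0.6,0,0,0,0,0],[0.9,0,0,0,0,0],[1.2,0,0,0,0,0],[1.4,0,0,0,0,0],[1.6,0,0,0,0,0],[1.8,0,0,0,0,0],[2.0,0,0,0,0,0],[2.1,0,0,0,0,0],[2.1,0,0,0,0,0]]
  ]
}}

```text
t: 3.37
tool_pos: [0.4869, -0.0818, 0.2649]
tool_rot: [3.124, 0.328, -0.0]
contact_force: [-4.2, -0.8, 2.0]
opening: -0.0001
grip_force: 2.2
```

Request:
{"op": "arm_command", "data": {
  "plan": [
    [[0.08,0,0,0,0,0],[0.16,0,0,0,0,0],[0.24,0,0,0,0,0],[0.32,0,0,0,0,0],[0.37,0,0,0,0,0],[0.42,0,0,0,0,0],[0.46,0,0,0,0,0]]
  ]
}}

```text
t: 3.95
tool_pos: [0.4912, -0.0809, 0.2649]
tool_rot: [3.124, 0.327, -0.001]
contact_force: [-5.6, -1.0, 3.5]
opening: 0.0003
grip_force: 2.9
```

Request:
{"op": "arm_command", "data": {
  "plan": [
    [[0.03,0,0,0,0,0],[0.06,0,0,0,0,0],[0.09,0,0,0,0,0],[0.12,0,0,0,0,0],[0.14,0,0,0,0,0]]
  ]
}}

```text
t: 4.37
tool_pos: [0.4925, -0.0806, 0.2649]
tool_rot: [3.124, 0.327, -0.001]
contact_force: [-5.9, -0.9, 4.0]
opening: 0.0
grip_force: 2.9
```

Request:
{"op": "arm_command", "data": {
  "plan": [
    [[0.03,0,0,0,0,0],[0.06,0,0,0,0,0],[0.09,0,0,0,0,0],[0.11,0,0,0,0,0]]
  ]
}}

```text
t: 4.7
tool_pos: [0.4936, -0.0804, 0.2648]
tool_rot: [3.124, 0.327, -0.001]
contact_force: [-6.2, -1.7, 3.5]
opening: -0.0001
grip_force: 2.9
```

Request:
{"op": "arm_command", "data": {
  "plan": [
    [[0.03,0,0,0,0,0],[0.06,0,0,0,0,0],[0.08,0,0,0,0,0]]
  ]
}}

```text
t: 4.95
tool_pos: [0.4944, -0.0802, 0.2649]
tool_rot: [3.124, 0.327, -0.001]
contact_force: [-6.3, -0.5, 3.6]
opening: -0.0002
grip_force: 2.9
```

Request:
{"op": "arm_command", "data": {
  "plan": [
    [[0.03,0,0,0,0,0],[0.06,0,0,0,0,0],[0.08,0,0,0,0,0]]
  ]
}}

```text
t: 5.2
tool_pos: [0.4951, -0.0801, 0.2648]
tool_rot: [3.124, 0.327, -0.001]
contact_force: [-6.4, -1.6, 4.1]
opening: -0.0001
grip_force: 2.9
```

Request:
{"op": "arm_command", "data": {
  "plan": [
    [[0.03,0,0,0,0,0],[0.06,0,0,0,0,0],[0.08,0,0,0,0,0]]
  ]
}}

```text
t: 5.45
tool_pos: [0.4959, -0.0799, 0.2649]
tool_rot: [3.124, 0.328, -0.001]
contact_force: [-5.9, -1.0, 3.6]
opening: 0.0002
grip_force: 2.9
```

```bash
python3 m.py 2 wrist | head -1; python3 m.py 2 scene | head -1
```

```text
wrist blue top shaker frame 18247 [[-0.0649, -0.0372], [0.0098, 0.038]]
scene blue top shaker frame 207 [[-0.0716, -0.0396], [0.0091, 0.0018]]
```

Request:
{"op": "arm_command", "data": {
  "plan": [
    [[0.03,0,0,0,0,0],[0.06,0,0,0,0,0],[0.09,0,0,0,0,0],[0.1,0,0,0,0,0]]
  ]
}}

```text
t: 5.88
tool_pos: [0.4965, -0.0798, 0.2648]
tool_rot: [3.124, 0.328, -0.005]
contact_force: [-9.7, -1.4, 6.8]
opening: 0.0005
grip_force: 4.9
```

Request:
{"op": "arm_command", "data": {
  "plan": [
    [[0.03,0,0,0,0,0],[0.05,0,0,0,0,0],[0.05,0,0,0,0,0]]
  ]
}}

```text
t: 6.13
tool_pos: [0.4968, -0.0798, 0.2649]
tool_rot: [3.124, 0.328, -0.007]
contact_force: [-12.3, -1.4, 7.8]
opening: 0.0
grip_force: 5.8
```

The force is rising while the block stands still, so the fork is on the bolt. I'll back off, lift, and turn over to the lever.

Request:
{"op": "arm_command", "data": {
  "plan": [
    [[-2,0,0,0,0,0],[-2,0,-4,0,0,-0.1],[-2,0,-8,0,0,-0.2],[-2,0,-12,0,0,-0.3],[1.5,-0.5,-13,0,0,-0.42],[5,-1.2,-13,0,0,-0.54],[8,-2,-13,0,0,-0.66],[11,-3,-13,0,0,-0.78],[13,-3.3,-13,0,0,-0.9],[13,-3.3,-13,0,0,-1.02],[13,-3.3,-13,0,0,-1.14],[13,-3.3,-13,0,0,-1.26]]
  ],
  "gripper": -0.06
}}

```text
t: 7.13
tool_pos: [0.6188, -0.0197, 0.3944]
tool_rot: [2.324, 2.113, 0.004]
contact_force: [0.2, -0.3, -0.6]
opening: 0.0453
grip_force: 0.0
```

Request:
{"op": "arm_command", "data": {
  "plan": [
    [[0,0,0,0,0,-0.12],[0,0,0,0,0,-0.24],[0,0,0,0,0,-0.36],[0,0,0,0,0,-0.48],[0,0,0,0,0,-0.6],[0,0,0,0,0,-0.73],[0,0,0,0,0,-0.73],[0,0,0,0,0,-0.73]]
  ]
}}

```text
t: 7.8
tool_pos: [0.6181, -0.0201, 0.3947]
tool_rot: [1.43, 2.796, 0.002]
contact_force: [-0.2, -0.8, -0.6]
opening: 0.0456
grip_force: 0.0
```

```bash
python3 m.py 3 wrist; python3 -c "
from h import *
o=get_obs(); print(o['tool_pos'],o['tool_rot'],o['wrist_torque'],o['contact_force'],o['opening'],o['q'])"
```

```text
wrist blue top shaker frame 3674 [[-0.0647, -0.0368], [0.0103, 0.0384]]
red 1073
0.115 106 [[0.0614, -0.0103], [0.0669, -0.0034], [0.0833, 0.0052]]
0.125 29 [[0.0573, -0.0014], [0.0734, 0.0078], [0.0782, 0.0111]]
0.135 77 [[0.0566, 0.0041], [0.0667, 0.0101], [0.0754, 0.016]]
0.145 72 [[0.0537, 0.0094], [0.0631, 0.0153], [0.0718, 0.0214]]
0.155 94 [[0.0508, 0.0151], [0.0609, 0.0208], [0.0689, 0.0268]]
0.165 99 [[0.0482, 0.0209], [0.0578, 0.0265], [0.0661, 0.0321]]
0.175 482 [[0.0415, 0.0277], [0.0519, 0.0353], [0.0614, 0.0426]]
0.185 114 [[0.0424, 0.0315], [0.0498, 0.0366], [0.0598, 0.0415]]
plat 18086 ((0.5710000395774841, -0.0636778324842453), (0.2198927104473114, 0.15600460767745972), 12.126781463623047)
[ 0.61808288 -0.02017441  0.39472976] [1.43016688e+00 2.79623536e+00 1.50082979e-03] [0.01446851 0.02730055 0.04222076] [-0.46594601 -0.16451589 -0.2659115 ] 0.0452730874111683 [-1.53014240e-01  4.31913974e-02  1.63944737e+00  6.46567433e-04
  1.45785373e+00 -7.78333581e-01]
```

View pics/wrist3.png

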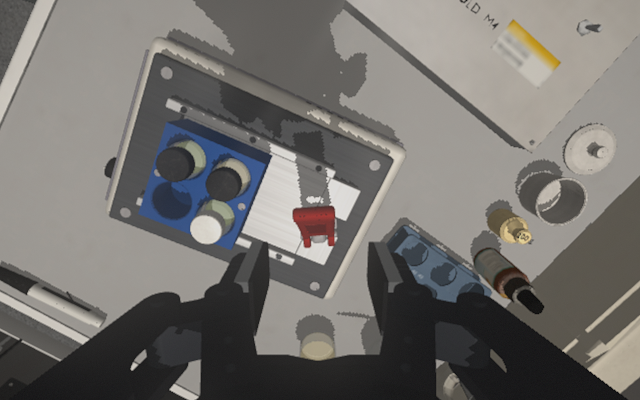

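The wrist view shows the red lever at (315,225), between the open fingers and clear of them. The lever angle is 2.07 rad in the shaker frame, which puts bolt_turn at about 0.83. I'll straddle it next.

Request:
{"op": "arm_command", "data": {
  "plan": [
    [[-0.1,-0.25,0,0,0,-0.08],[-0.1,-0.25,3,0,0,-0.08],[-0.1,-0.25,5,0,0,-0.08],[-0.1,-0.25,7,0,0,-0.08],[-0.1,-0.25,8,0,0,-0.08],[-0.1,-0.25,8,0,0,-0.08]]
  ]
}}

```text
t: 8.35
tool_pos: [0.6155, -0.0224, 0.3113]
tool_rot: [-1.313, -2.848, 0.002]
contact_force: [-0.5, 0.1, 0.5]
opening: 0.0454
grip_force: 0.0
```

Request:
{"op": "arm_command", "data": {
  "plan": [
    [[0,0,0,0,0,0],[0,0,0,0,0,0],[0,0,0,0,0,0],[0,0,0,0,0,0]]
  ],
  "gripper": 0.24
}}

```text
t: 8.68
tool_pos: [0.617, -0.0227, 0.3165]
tool_rot: [1.313, 2.851, 0.001]
contact_force: [-0.6, 0.4, -0.4]
opening: 0.0324
grip_force: 0.0
```

```bash
cat > t.py <<'E'
from h import *
o=get_obs(); B=np.array([.6395,-.049,.1])
p,F,M=map(np.array,(o['tool_pos'],o['contact_force'],o['wrist_torque'])); r=R.from_rotvec(o['tool_rot']).as_matrix()
yaw=np.arctan2(r[1,0],r[0,0]); d=p-B
print('yaw',yaw.round(4),'turn~',round(2.9+.21-yaw,3),'r',np.round(r.T@d*1000,1),'z',p[2].round(4),'F tool',np.round(r.T@F,2),'Mtool',np.round(r.T@M,3),'M world',M.round(3),'Tz xF',np.round(np.cross(d,F)[2],3),'opening',o['opening'].round(4),'t',o['t'],'q6',o['q'][5])
E
python3 t.py
```

```text
Traceback (most recent call last):
  File "t.py", line 5, in <module>
    print('yaw',yaw.round(4),'turn~',round(2.9+.21-yaw,3),'r',np.round(r.T@d*1000,1),'z',p[2].round(4),'F tool',np.round(r.T@F,2),'Mtool',np.round(r.T@M,3),'M world',M.round(3),'Tz xF',np.round(np.cross(d,F)[2],3),'opening',o['opening'].round(4),'t',o['t'],'q6',o['q'][5])
                                                                                                                                                                                                                                ^^^^^^^^^^^^^^^^^^
AttributeError: 'float' object has no attribute 'round'
```

Request:
{"op": "arm_command", "data": {
  "plan": [
    [[-0.02,0.35,0.02,0,0,0.1],[-0.07,0.7,0.04,0,0,0.2],[-0.16,1.03,0.06,0,0,0.3],[-0.28,1.36,0.08,0,0,0.4],[-0.43,1.68,0.1,0,0,0.5],[-0.61,1.98,0.11,0,0,0.6],[-0.82,2.26,0.13,0,0,0.7],[-1.06,2.51,0.15,0,0,0.8],[-1.32,2.74,0.17,0,0,0.9],[-1.61,2.95,0.19,0,0,1.0],[-1.91,3.12,0.21,0,0,1.1],[-2.23,3.26,0.23,0,0,1.2]]
  ]
}}

```text
t: 9.68
tool_pos: [0.656, -0.0182, 0.3136]
tool_rot: [2.699, 1.607, 0.002]
contact_force: [-1.0, 1.7, 0.9]
opening: 0.0325
grip_force: 0.6
```

```bash
sed -i "s/o\['opening'\].round(4)/round(float(o['opening']),4)/" t.py; python3 t.py; python3 m.py 4 wrist|grep -v blue
```

```text
yaw 1.0739 turn~ 2.036 r [ 3.510e+01  1.000e-01 -2.136e+02] z 0.3136 F tool [ 1.04 -1.69 -0.86] Mtool [ 0.186  0.029 -0.022] M world [0.114 0.149 0.022] Tz xF 0.059 opening 0.0325 t 9.6833 q6 0.355702235378249
red 1692
0.105 58 [[0.0614, -0.0023], [0.0706, 0.0132], [0.087, 0.0156]]
0.115 131 [[0.0591, -0.0124], [0.0644, -0.0026], [0.0795, 0.0039]]
0.165 4 [[0.0862, 0.0268], [0.0881, 0.027], [0.0889, 0.029]]
0.175 1498 [[0.0866, 0.0278], [0.0953, 0.0351], [0.1042, 0.0417]]
plat 17543 ((0.5708771347999573, -0.0636446475982666), (0.2207270860671997, 0.15550212562084198), 12.002318382263184)
```

View pics/wrist4.png

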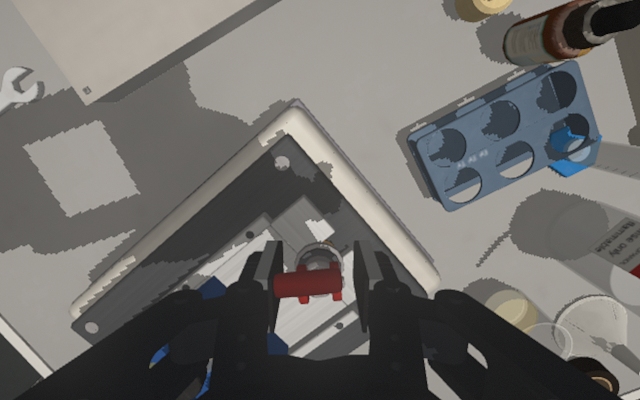

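The wrist view shows the lever at (310,285) straddled, with the left finger pushing it; bolt_turn is about 1.95. Now I'll take slow steps and average the torque after each.

Request:
{"op": "arm_command", "data": {
  "plan": [
    [[0,0.14,0.01,0,0,0.04],[-0.01,0.28,0.02,0,0,0.08],[-0.03,0.42,0.02,0,0,0.12],[-0.04,0.56,0.03,0,0,0.16],[-0.07,0.7,0.04,0,0,0.2],[-0.1,0.83,0.05,0,0,0.24],[-0.1,0.83,0.05,0,0,0.24]]
  ]
}}

```text
t: 10.32
tool_pos: [0.6628, -0.0231, 0.3128]
tool_rot: [2.868, 1.281, 0.002]
contact_force: [-0.8, -0.1, 0.2]
opening: 0.0324
grip_force: 0.3
```

```bash
cat > t.py <<'E'
from h import *
B=np.array([.6395,-.049,.1]); L=[]
for i in range(8):
    o=get_obs(); p,F,M=map(np.array,(o['tool_pos'],o['contact_force'],o['wrist_torque'])); r=R.from_rotvec(o['tool_rot']).as_matrix()
    yaw=np.arctan2(r[1,0],r[0,0]); d=p-B
    L.append(np.r_[yaw,r.T@d*1000,r.T@F,r.T@M,np.cross(d,F)[2]+M[2]]); get_image('scene')
a=np.mean(L,0); s=np.std(L,0)
print('toolturn',round(3.11-a[0],3),'pos',a[1:4].round(1),'F',a[4:7].round(2),'M',a[7:10].round(3),'T',a[10].round(3),'sd F,T',s[4:7].round(2),s[10].round(3),'t',round(float(o['t']),2),'q',np.round(o['q'],2))
E
python3 t.py
```

```text
toolturn 2.27 pos [ 3.480e+01  1.000e-01 -2.123e+02] F [-0.29  0.07 -0.08] M [ 0.03   0.001 -0.004] T 0.002 sd F,T [0.35 0.49 0.41] 0.016 t 10.67 q [-0.15  0.21  1.6  -0.    1.33  0.58]
```

Request:
{"op": "arm_command", "data": {
  "plan": [
    [[0,0.07,0,0,0,0.02],[-0.01,0.14,0.01,0,0,0.04],[-0.01,0.21,0.01,0,0,0.06],[-0.01,0.28,0.02,0,0,0.08],[-0.02,0.35,0.02,0,0,0.1],[-0.03,0.42,0.02,0,0,0.12],[-0.03,0.49,0.03,0,0,0.14],[-0.05,0.56,0.03,0,0,0.16]]
  ]
}}

```text
t: 11.38
tool_pos: [0.6664, -0.0273, 0.3116]
tool_rot: [-2.963, -1.043, -0.0]
contact_force: [0.3, 0.6, 0.5]
opening: 0.0327
grip_force: 0.5
```

```bash
cat >> t.py <<'E'
print('series Fy',np.round([l[5] for l in L],2),'Mx',np.round([l[7] for l in L],3),'T',np.round([l[10] for l in L],3))
E
python3 t.py
```

```text
toolturn 2.432 pos [  34.6    0.  -211.6] F [ 0.25 -0.27 -0.16] M [ 0.076  0.036 -0.011] T 0.02 sd F,T [0.74 0.31 0.37] 0.034 t 11.73 q [-0.15  0.22  1.59 -0.    1.33  0.74]
series Fy [-0.23 -0.   -0.64 -0.62 -0.36 -0.57  0.17  0.1 ] Mx [0.136 0.12  0.084 0.052 0.007 0.021 0.108 0.08 ] T [-0.002  0.067  0.016  0.007  0.013  0.084 -0.023 -0.002]
```

Request:
{"op": "arm_command", "data": {
  "plan": [
    [[0,0.07,0,0,0,0.02],[-0.01,0.14,0.01,0,0,0.04],[-0.01,0.21,0.01,0,0,0.06],[-0.01,0.28,0.02,0,0,0.08],[-0.02,0.35,0.02,0,0,0.1],[-0.03,0.42,0.02,0,0,0.12],[-0.03,0.49,0.03,0,0,0.14],[-0.05,0.56,0.03,0,0,0.16],[-0.06,0.63,0.03,0,0,0.18],[-0.07,0.7,0.04,0,0,0.2],[-0.08,0.76,0.04,0,0,0.22],[-0.1,0.83,0.05,0,0,0.24]]
  ]
}}

```text
t: 12.78
tool_pos: [0.6709, -0.0343, 0.3112]
tool_rot: [-3.067, -0.681, -0.0]
contact_force: [-0.1, 2.2, 2.1]
opening: 0.0328
grip_force: 1.1
```

```bash
sed -i 's/range(8)/range(3)/' t.py; python3 t.py
```

```text
toolturn 2.673 pos [  34.7    0.  -211.2] F [ 0.88 -2.22 -0.89] M [ 0.281  0.102 -0.015] T 0.092 sd F,T [0.1  0.44 0.88] 0.023 t 12.88 q [-0.16  0.23  1.58  0.    1.33  0.97]
series Fy [-2.02 -2.82 -1.8 ] Mx [0.292 0.332 0.219] T [0.105 0.111 0.059]
```

Request:
{"op": "arm_command", "data": {
  "plan": [
    [[0,0.07,0,0,0,0.02],[-0.01,0.14,0.01,0,0,0.04],[-0.01,0.21,0.01,0,0,0.06],[-0.01,0.28,0.02,0,0,0.08]]
  ]
}}

```text
t: 13.27
tool_pos: [0.672, -0.0369, 0.311]
tool_rot: [-3.091, -0.557, -0.0]
contact_force: [-1.4, 3.0, 1.3]
opening: 0.0325
grip_force: 1.4
```

```bash
python3 t.py
```

```text
toolturn 2.753 pos [  34.7    0.  -211. ] F [ 0.36 -2.37 -1.68] M [0.412 0.119 0.   ] T 0.082 sd F,T [0.45 0.69 0.56] 0.053 t 13.37 q [-0.17  0.23  1.57  0.    1.33  1.05]
series Fy [-3.34 -1.78 -1.99] Mx [0.435 0.43  0.371] T [0.125 0.007 0.114]
```

Request:
{"op": "arm_command", "data": {
  "plan": [
    [[0,0.07,0,0,0,0.02],[-0.01,0.14,0.01,0,0,0.04],[-0.01,0.21,0.01,0,0,0.06],[-0.01,0.28,0.02,0,0,0.08],[-0.02,0.35,0.02,0,0,0.1]]
  ]
}}

```text
t: 13.83
tool_pos: [0.673, -0.0402, 0.3108]
tool_rot: [-3.115, -0.402, -0.0]
contact_force: [0.7, 4.0, 1.5]
opening: 0.0322
grip_force: 1.9
```

```bash
sed -i 's/range(3)/range(6)/' t.py; python3 t.py
```

```text
toolturn 2.852 pos [ 3.480e+01  2.000e-01 -2.108e+02] F [ 1.4  -3.63 -1.6 ] M [ 0.491  0.181 -0.03 ] T 0.156 sd F,T [0.47 0.35 0.42] 0.027 t 14.08 q [-0.17  0.24  1.57  0.    1.33  1.14]
series Fy [-3.65 -3.46 -3.72 -4.02 -3.95 -2.97] Mx [0.585 0.507 0.485 0.438 0.459 0.469] T [0.196 0.129 0.157 0.147 0.186 0.122]
```

Slope and direct torque both give about 0.15 N m, so the bolt is snug. I'll release, lift, and move inboard of the lever.

Request:
{"op": "arm_command", "data": {
  "plan": [
    [[0,0,0,0,0,0],[0,0,0,0,0,0],[0,0,0,0,0,0],[0,0,-2,0,0,0],[0,0,-5,0,0,0],[0,0,-8,0,0,0],[-1,0,-9,0,0,-0.04],[-2.1,-0.1,-9,0,0,-0.08],[-2.1,-0.1,-9,0,0,-0.08]]
  ],
  "gripper": -0.06
}}

```text
t: 14.88
tool_pos: [0.6517, -0.0452, 0.4023]
tool_rot: [3.095, 0.529, 0.002]
contact_force: [0.4, -0.6, 0.5]
opening: 0.0454
grip_force: 0.0
```

Request:
{"op": "arm_command", "data": {
  "plan": [
    [[0,0,0,0,0,0],[0,0,0,0,0,0],[0,0,0,0,0,0],[0,0,0,0,0,0],[0,0,0,0,0,0],[0,0,0,0,0,0]]
  ],
  "gripper": 1
}}

```text
t: 15.38
tool_pos: [0.6526, -0.0447, 0.4002]
tool_rot: [-3.096, -0.529, 0.001]
contact_force: [-0.4, -0.4, -0.4]
opening: -0.0001
grip_force: 0.0
```

```bash
python3 t.py|head -1; python3 m.py 5 wrist|grep -v plat; python3 m.py 5 top|grep -v plat
```

```text
toolturn 2.771 pos [ 1.360e+01  2.000e-01 -3.005e+02] F [0.17 0.11 0.04] M [ 0.001  0.01  -0.007] T 0.005 sd F,T [0.46 0.56 0.44] 0.026 t 15.63 q [-0.18  0.12  1.55  0.    1.47  1.05]
wrist blue top shaker frame 397 [[-0.0645, -0.0225], [0.011, 0.0377]]
red 1453
0.105 7 [[0.0615, -0.0134], [0.0619, 0.0064], [0.0706, 0.0083]]
0.115 131 [[0.0637, -0.0127], [0.0697, 0.0058], [0.0751, 0.0104]]
0.125 80 [[0.0759, -0.0104], [0.08, 0.0006], [0.0826, 0.0117]]
0.135 120 [[0.0817, -0.009], [0.0848, 0.001], [0.0884, 0.0119]]
0.145 133 [[0.0875, -0.0079], [0.091, 0.0022], [0.0944, 0.0123]]
0.155 152 [[0.0936, -0.0073], [0.0968, 0.0028], [0.101, 0.0135]]
0.165 192 [[0.0996, -0.006], [0.1034, 0.0046], [0.1068, 0.0146]]
0.175 638 [[0.1067, -0.0046], [0.1124, 0.0055], [0.1169, 0.0163]]
top blue top shaker frame 195 [[-0.0636, -0.0353], [0.0087, 0.0266]]
red 6011
0.135 7 [[0.0867, -0.0082], [0.089, -0.0054], [0.0912, -0.0022]]
0.145 18 [[0.0898, -0.0065], [0.0935, 0.0041], [0.0961, 0.0115]]
0.155 5 [[0.0949, 0.0111], [0.0971, 0.0134], [0.0994, 0.0156]]
```

View pics/wrist5.png

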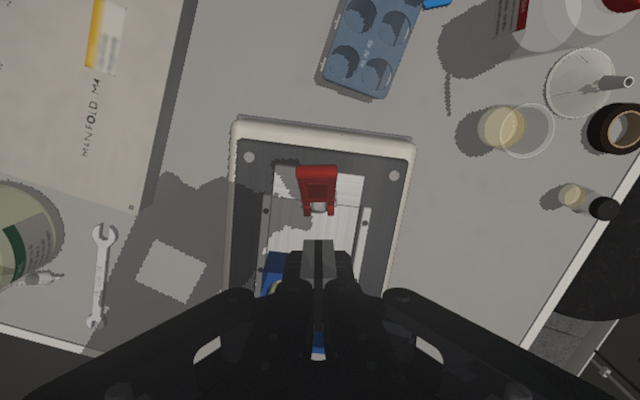

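The wrist view shows the open lever at (317,185), pointing straight ahead of the shut fingers. The block is home. I'll press the lever down along its arc.

Request:
{"op": "arm_command", "data": {
  "plan": [
    [[0,0,3.5,0,0,0],[0,0,6.2,0,0,0],[0.5,0,6.2,0,0,0],[0.97,0,6.22,0,0,0],[1.42,0,6.49,0,0,0],[1.86,0,6.78,0,0,0],[2.26,0,7.11,0,0,0],[2.65,0,7.46,0,0,0],[3.01,0,7.85,0,0,0],[3.34,0,8.26,0,0,0],[3.63,0,8.7,0,0,0],[3.9,0,9.15,0,0,0]]
  ]
}}

```text
t: 16.78
tool_pos: [0.6902, -0.0314, 0.3103]
tool_rot: [3.096, 0.53, 0.006]
contact_force: [0.7, 1.3, 4.5]
opening: 0.0001
grip_force: 2.1
```

```bash
sed -i 's/range(6)/range(2)/' t.py; python3 t.py
```

```text
toolturn 2.771 pos [  54.3    0.4 -209.5] F [ 0.66 -0.65 -3.97] M [ 0.159  0.215 -0.018] T 0.054 sd F,T [0.5  0.35 0.51] 0.022 t 16.83 q [-0.15  0.27  1.53  0.    1.34  1.08]
series Fy [-1.  -0.3] Mx [0.254 0.064] T [0.076 0.032]
```

Request:
{"op": "arm_command", "data": {
  "plan": [
    [[0.22,0,0.48,0,0,0],[0.41,0,0.96,0,0,0],[0.52,0,1.3,0,0,0],[0.61,0,1.64,0,0,0],[0.68,0,2.0,0,0,0],[0.74,0,2.3,0,0,0],[0.77,0,2.5,0,0,0],[0.78,0,2.65,0,0,0]]
  ]
}}

```text
t: 17.55
tool_pos: [0.6968, -0.0291, 0.2827]
tool_rot: [3.097, 0.53, 0.002]
contact_force: [3.3, 2.6, 5.0]
opening: 0.0003
grip_force: 2.4
```

Request:
{"op": "arm_command", "data": {
  "plan": [
    [[0,0,0.05,0,0,0],[0,0,0.1,0,0,0],[0,0,0.15,0,0,0]]
  ]
}}

```text
t: 17.8
tool_pos: [0.6967, -0.0291, 0.2817]
tool_rot: [3.097, 0.53, 0.002]
contact_force: [3.1, 1.7, 6.2]
opening: -0.0001
grip_force: 2.7
```

```bash
python3 t.py
```

```text
toolturn 2.771 pos [  60.8    0.3 -181.6] F [ 3.76 -0.99 -5.36] M [ 0.257  0.617 -0.003] T 0.064 sd F,T [0.25 0.38 0.79] 0.065 t 17.85 q [-0.15  0.31  1.53  0.    1.3   1.08]
series Fy [-0.61 -1.37] Mx [0.279 0.234] T [-0.001  0.129]
```

Request:
{"op": "arm_command", "data": {
  "plan": [
    [[0,0,0.05,0,0,0],[0,0,0.1,0,0,0],[0,0,0.15,0,0,0]]
  ]
}}

```text
t: 18.15
tool_pos: [0.6969, -0.0291, 0.2813]
tool_rot: [3.096, 0.53, 0.002]
contact_force: [0.6, 2.7, 10.0]
opening: 0.0
grip_force: 5.1
```

Request:
{"op": "arm_command", "data": {
  "plan": [
    [[0,0,0.05,0,0,0],[0,0,0.1,0,0,0],[0,0,0.13,0,0,0]]
  ]
}}

```text
t: 18.4
tool_pos: [0.697, -0.0292, 0.2811]
tool_rot: [3.096, 0.53, 0.003]
contact_force: [-0.8, 2.5, 12.9]
opening: 0.0
grip_force: 6.5
```

Force is rising and z has stopped at 0.281, so the lever is on its stop. I'll lift off and check.

Request:
{"op": "arm_command", "data": {
  "plan": [
    [[0,0,-1,0,0,0],[0,0,-4,0,0,0],[0,0,-8,0,0,0],[-4,0,-11,0,0,0],[-8,0,-12,0,0,0],[-8,0,-12,0,0,0],[-8,0,-12,0,0,0]]
  ]
}}

```text
t: 18.98
tool_pos: [0.6191, -0.0567, 0.3985]
tool_rot: [3.096, 0.527, -0.003]
contact_force: [-0.4, -0.5, -0.6]
opening: -0.0002
grip_force: 0.0
```

```bash
python3 t.py; python3 m.py 6 wrist; python3 - <<'E'
from h import *
f=np.load('wrist6.npz');im,d,p=f['im'],f['d'],f['p']
hsv=cv2.cvtColor(im,cv2.COLOR_BGR2HSV)
s=(p[...,:2]-[.571,-.0637])@np.array([[.978,.208],[-.208,.978]]).T
k=(abs(s[...,1])<.06)&(s[...,0]>.08)&(s[...,0]<.17)&((hsv[...,0]<10)|(hsv[...,0]>170))&(hsv[...,1]>120)&(p[...,2]>.08)
x,z=s[k][:,0],p[k][:,2]; print(np.polyfit(x,z,1),x.max(),z.min(),z.max())
E
```

```text
toolturn 2.773 pos [ -21.9    0.4 -297.9] F [-0.43  0.09  0.42] M [0.037 0.033 0.045] T -0.043 sd F,T [0.07 0.23 0.18] 0.007 t 19.03 q [-0.21  0.05  1.63 -0.    1.47  1.02]
series Fy [ 0.31 -0.14] Mx [0.014 0.06 ] T [-0.036 -0.05 ]
wrist blue top shaker frame 842 [[-0.0444, -0.0364], [0.0107, 0.0379]]
red 2719
0.105 2339 [[0.0863, -0.0066], [0.1138, 0.0069], [0.1375, 0.0182]]
0.115 380 [[0.064, -0.0121], [0.0752, 0.0067], [0.1298, 0.0136]]
plat 13071 ((0.5880104899406433, -0.0599898099899292), (0.1860465407371521, 0.15643537044525146), 12.022468566894531)
[0.00432831 0.10959781] 0.15400425511207758 0.10452897356960705 0.3664352824625716
```

View pics/wrist6.png

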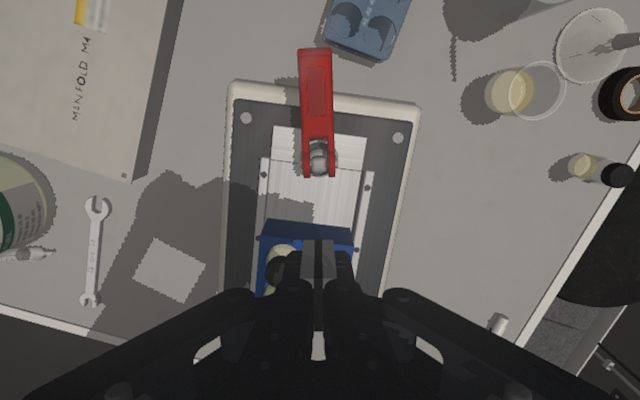

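The lever now lies level (slope about 0) from (318,165) to (315,50). The robot is clear of everything, so I'm handing in.

```bash
python3 -c "
from station import finish_job
print(finish_job())"
```

```text
the job is handed in; nothing more can be done
None
```

The job is handed in: the block is home on the bolt, the bolt was tightened to about 0.15 N m by feel with the lever open, and the lever is folded flat onto its stop; the bystanders were not touched, the clamping force itself was not measured, and no verdict came back.

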